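Tip the spice tray and rack the tin

ROBOT

A 6-joint arm with a two-finger parallel gripper is mounted at the origin on the work surface. World frame = base frame: x ahead of the robot, y to its left, z up, the work surface at z = 0. Lengths are in m, angles in rad, forces in N, time in s.
With the tool pointing down it reaches from about 0.275 to 0.825 m from the base axis. Payload 4.9 kg.
Tool frame: the origin (TCP) lies midway between the tips of the shut fingers; the grasp point (between the pads) lies 19 mm behind it (grip_point_offset is the distance from the TCP to the grasp point, in m); z points along the fingers, x is the direction in which the jaws open and shut, and the axes are right-handed (so a half turn about z gives the same grasp; the last joint's range is limited). The gripper opens to 85 mm and grips with 20 to 120 N. Pads are 22 mm wide; open, the fingers measure 114 mm over their backs; the gripper's body (76 mm by 85 mm) begins 54 mm behind the grasp point. The pads swing forward as they close: fully open they stand 13 mm farther back than shut.
Start: joints at [1.127, 0.326, -0.193, 1.052, 0, 1.437], TCP at [0.168, 0.524, 0.231] pointing down, gripper open.
Joint ranges: [-2.65, 2.65], [-0.97, 1.79], [-1.3, 1.35], [-1.93, 2.1], [-1.47, 1.37], [-3.14, 3.14]. Speed limits (rad/s): [2.57, 2.57, 3.14, 3.14, 3.14, 3.14].

INTERFACE

Orientations are given as a rotation vector (axis times angle).
In Python, from cell import * gives the robot as it stands. Calls block until the motion is done:
- movep(position, orientation): joint-space move of the TCP to a pose.
- move_l(position, velocity=0.15, rot=None, until_force=None): straight line of the TCP; rot=None keeps the orientation; velocity is the mean speed in m/s. With until_force (N) it stops when the force on the tool has changed by that much, and returns True; else False.
- set_joints(angles): joint-space move.
- let_go() and grab(newtons=None): open the fingers fully, or close them until they stop; newtons is the grip in N (None keeps the last).
- sleep(seconds).
- ik(position, orientation): joint angles nearest the present ones, or None.
- get_state(): the state.
- grab_frame(name): name is "side" or "top" or "wrist"; returns a dict with "img" (420x560x3 uint8, red, green, blue), "fx", "fy", "cx", "cy" (pixels), "cam_to_world" (4x4, takes a point from camera to world coordinates); the wrist camera has in their place "T_tool_cam" (4x4, takes a point from camera to tool coordinates, whose origin is the TCP and whose axes are the tool frame's). Camera axes: x right, y down, z forward; pixel columns grow to the right and rows downward; lengths in m; the calibration is good to about 2 mm. A picture is of the moment at which its call begins: read the wrist's pose just before it. There is no depth.
A pose or a line that the arm cannot do raises MotionError and nothing moves.
- sign_off(): hands the job in, once; it reports no verdict.
Trained networks look in the newest picture that a camera, given by its name, has taken for a name from the list of things; names that differ only in an ending like _2 or _b are one class to them, and where a whole thing is asked for, a point or a joint stands for the part that bears it (a point fixed in the world has none). Each returns a list of dicts, best first, with "score" (0 to 1); they miss things now and then, are a little off and sometimes report something else, mostly with a low value. They report only what shows in the picture. A call takes as long as a camera call. They do not tell look-alikes from the thing itself.
- spot_in(camera, name): "centre" ([column, row] in pixels, amid what is visible of it).
- silhouettes(camera, name): "mask" (420x560 bool, what is visible of it) and "centre" ([column, row] in pixels, amid what is visible of it).
- tip_of(camera, name): "centre" ([column, row] in pixels: a listed point, or the origin of a listed thing).
The state is a dict: "clock": time; "q": joint angles; "joint_velocities": joint speeds; "tau": joint torques, N m; "position": TCP position; "eef_rot": TCP orientation; "contact_force": force on the tool from outside, world axes, zero at the start; "wrist_torque": the same for the moment, N m; "finger_gap": opening from 0.0 (shut) to 1.0 (fully open).
Only numpy, scipy, OpenCV 4.12 (cv2) and the standard library are available. Lean on these libraries where they do the work, as an engineer would, in place of code of your own. Each camera call takes 0.05 s, during which the arm holds its last target.

TASK

The spice tin lies under the wire guard at the back of the hinged tray. Push the tray's red tab gently down until the tray bears on the stop underneath and keep it there until the tin has slid to the front end; then ease the sprung tray back up to level without letting it snap back, take the tin out and set it down upright on the empty cork place of the turntable. Leave the bottles, the cup and the funnel where they are.

Things in the scene. Friction and masses are not known exactly. Their poses are not given: they have to be found in the camera images.
- stand: Fixed wooden stand of the tray: base plate 220 x 116 x 12 mm and two cheeks at the hinge, 36 mm long in x, 108 mm over their outsides, 120 mm high, with the hinge pins at 105 mm. Origin: centre of the underside, straight below the hinge. x points to the back of the tray (away from the red tab), y along the hinge, z up.
- guard_mid (a point): Middle of the fixed steel wire guard over the rear half of the tray: top wires 210 mm above the ledge, from 15 to 135 mm behind the hinge and 50 mm to either side; open at the front. Axes as the stand's.
- stop_foot (a point): Foot, on the base plate, of the upright stop screw with a rubber tip under the tray, 90 mm in front of the hinge. It is screwed to a different height each time, which is not measured: the tray meets it at some tilt between 0.35 and 0.48 rad (a drop of 47 to 66 mm at the push_tab point), to be felt. The stop is hard: past it the force climbs by about 5 N per mm.
- tray: Aluminium tray on the stand's hinge. Origin: on the hinge axis at mid width, underside of the 6 mm bed; x to the back, y along the hinge, z up. Level at rest; tilts front end down. Bed 230 x 82 mm; end walls 4 mm thick, to 26 mm above the origin; side rims 4 mm thick, to 14 mm; inside 222 x 74 mm. It is thin: more than 22 N on it from the robot, or turning faster than 2.5 rad/s, is too rough.
- push_tab (a point): Where to push: centre of the upper face of the flat red tab (60 mm wide, 48 mm long, 6 mm thick, in front of the tray's front wall), 140 mm in front of the hinge, 23 mm from the tab's free end. Axes as the tray's. A return spring holds the tray up at level: about 2 to 4 N down here starts it, 3 to 6 N holds it just above the stop; let go, it snaps back hard.
- bed_front (a point): Point on the bed's upper face where the middle of the tin's foot lies once it has slid fully forward, 83 mm in front of the hinge, against the front wall. Axes as the tray's. The bed is smooth: the tin starts to slide at a tilt of 0.21 to 0.34 rad and stays put when the tray is level.
- tin: Round closed spice tin, blue and yellow with steel lid, diameter 56 mm, height 36 mm, mass 0.08 to 0.17 kg. Origin: centre of the underside; z up through the lid. It stands on the tray bed behind the hinge; slid fully to the front wall its centre is at x = -83 mm in the tray's frame.
- turntable_base: Fixed steel foot (diameter 120 mm) and pivot of the spice turntable. Origin: centre of the underside. The wooden disc on it, diameter 200 mm, top face 60 mm high, turns freely with slight friction and carries two small fixed jars (red, green; diameter 41 mm, top 104 mm high) and one empty cork place, 120 degrees apart on a 60 mm radius; pivot stub 20 mm high in the middle.
- cork_place (a point): Centre of the upper face of the empty round cork place (diameter 62 mm, face 63 mm above the ledge) on the turntable disc, 60 mm from the pivot; x points to the pivot.
- bottle_a: Empty green glass bottle, diameter 72 mm, height 268 mm, standing at one side. Origin: centre of the underside.
- bottle_b: A second green glass bottle like it, at the other side.
- cup: Grey plastic measuring cup, rim diameter 90 mm, height 80 mm, handle to its +y (reaches 73 mm). Origin: centre of the underside.
- funnel: Aluminium funnel standing mouth down, diameter 120 mm, height 120 mm. Origin: centre of the mouth, on the ledge.
Not all that is in view belongs to the job. Of the things that look like the tin, the smallest one is meant.

How it is judged:
On the way, in this order (a step that is already met when the one before it is completed fails the run):
1. the tray is held down bearing on its stop (more than 1.5 N on it) while the tin lies at the front end (contact force between tray and stand above 1.5 N and contact force between the fingers and tray above 1 N and x of tin in the frame of tray below -0.068 m), for 0.3 s.
2. the tray is back level with the tin still at the front end (angle between tray's own z axis and vertical below 0.03 rad and x of tin in the frame of tray below -0.068 m), for 0.1 s.
At the end, for the whole second after the job is handed in: The tin stands upright (within 0.08 rad) and at rest on the cork place, its centre within 12 mm of the place's centre and its foot within 3 mm of the cork's face, released, and the tray is level (within 0.03 rad) (horizontal distance between tin and cork_place below 0.012 m and z of tin in the frame of cork_place between -0.003 and 0.003 m and angle between tin's own z axis and vertical below 0.08 rad and linear speed of tin below 0.02 m/s and angle between tray's own z axis and vertical below 0.03 rad); the robot touches nothing.
It fails at once if the robot presses on the tray with more than 22 N (contact force between any of the fingers, the arm and tray above 22 N).
It fails at once if the tray turns faster than 2.5 rad/s (snaps back or is struck) (angular speed of tray above 2.5 rad/s).
It fails at once if the tin is dropped onto the turntable (faster than 0.4 m/s within 25 mm above the cork place) (linear speed of tin above 0.4 m/s and horizontal distance between tin and cork_place below 0.04 m and z of tin in the frame of cork_place below 0.025 m).
It fails at once if a bottle, the cup or the funnel is moved more than 20 mm (distance of any of bottle_a, bottle_b, cup, funnel from where it was at the start of the episode above 0.02 m).
It also fails if it takes over 66 s, if anything falls off the work surface, if the arm or the gripper's body presses on something with over 40 N, if the wrist force passes 120 N, or if a joint passes its speed limit or range.

## Working session

There is one attempt and no reset: what is moved stays moved. The work goes in short steps, each a Python script; the robot and the scene stay as the last script left them, time stands still between calls to the robot, and variables do not carry over. Pictures are saved under pics/ and viewed, and the job is handed in when it is done.

```bash
ls; mkdir -p pics
python3 - <<'E'
from cell import *
import cv2
s=get_state(); print({k:s[k] for k in('clock','position','eef_rot','contact_force','finger_gap')})
for c in('side','top','wrist'):
    f=grab_frame(c); cv2.imwrite(f'pics/{c}0.png',f['img'][:,:,::-1])
    print(c,f['fx'],f['cx'],f['cy'],f.get('cam_to_world',f.get('T_tool_cam')))
    for n in('stand','tray','push_tab','bed_front','tin','turntable_base','cork_place','bottle_a','cup','funnel','stop_foot','guard_mid'):
        print(n,[(round(d['score'],2),[round(float(x)) for x in d['centre']]) for d in tip_of(c,n)])
print(get_state()['clock'])
E
```

```text
pics
{'clock': 0.0, 'position': array([0.16741907, 0.52328343, 0.23050225]), 'eef_rot': array([ 2.53691605e+00,  1.85158292e+00, -2.38664106e-03]), 'contact_force': array([-0.28740747,  0.01914374,  0.02470677]), 'finger_gap': 0.9980018402664942}
side 537.7641747066526 278.70147318692204 211.81278091445787 [[ 0.77961444 -0.37209888  0.50372984 -0.08277866]
 [-0.62609002 -0.44436296  0.64074398 -0.88290055]
 [-0.01458123 -0.81491348 -0.57939917  0.9391797 ]
 [ 0.          0.          0.          1.        ]]
stand [(0.82, [319, 288])]
tray [(0.67, [320, 253])]
push_tab [(0.86, [284, 280])]
bed_front [(0.97, [295, 268])]
tin [(0.92, [333, 244]), (0.85, [282, 257]), (0.75, [400, 279])]
turntable_base [(0.67, [236, 224])]
cork_place [(0.56, [212, 203]), (0.42, [147, 204])]
bottle_a [(0.79, [199, 187]), (0.67, [396, 346])]
cup [(0.58, [145, 209])]
funnel [(0.57, [343, 402]), (0.3, [333, 244]), (0.27, [319, 287])]
stop_foot [(0.83, [297, 304])]
guard_mid [(0.58, [346, 205])]
top 388.06566810359493 284.68115611986804 213.70453979512382 [[ 0.04684848 -0.97814243  0.20258975  0.36431566]
 [-0
[... 452 characters left out ...]
[332, 248])]
cork_place [(0.62, [214, 231])]
bottle_a [(0.91, [398, 227]), (0.75, [164, 213])]
cup [(0.81, [160, 271])]
funnel [(0.9, [411, 276])]
stop_foot [(0.58, [329, 248])]
guard_mid [(0.76, [337, 187]), (0.57, [336, 243])]
wrist 363.5194378904578 276.20245056984214 211.06814932773807 [[ 9.99999412e-01 -7.03696531e-04 -8.25404669e-04 -1.18764753e-03]
 [ 8.95583342e-04  9.64976576e-01  2.62334531e-01 -6.71965884e-02]
 [ 6.11892272e-04 -2.62335116e-01  9.64976638e-01 -1.41620757e-01]
 [ 0.00000000e+00  0.00000000e+00  0.00000000e+00  1.00000000e+00]]
stand []
tray []
push_tab []
bed_front []
tin []
turntable_base []
cork_place []
bottle_a []
cup []
funnel []
stop_foot []
guard_mid []
1.95
```

View pics/side0.png

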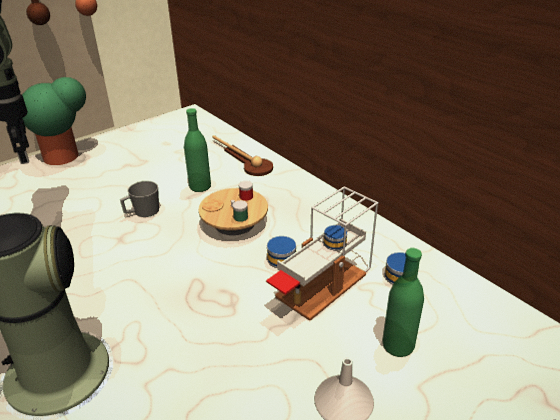

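View pics/top0.png

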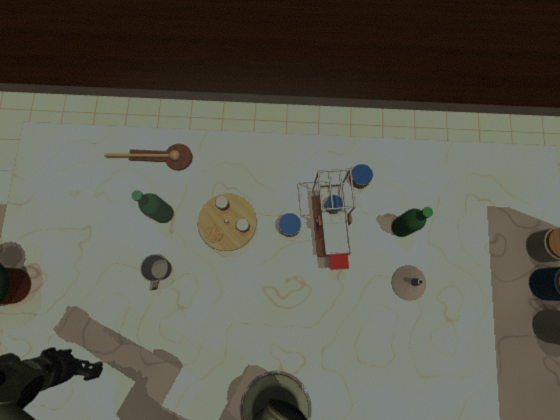

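Run:
```python
import cv2
a=cv2.imread('pics/side0.png')[160:330,110:430]; cv2.imwrite('pics/side0c.png',cv2.resize(a,None,fx=2.5,fy=2.5,interpolation=2))
a=cv2.imread('pics/top0.png')[150:300,150:430]; cv2.imwrite('pics/top0c.png',cv2.resize(a,None,fx=2.8,fy=2.8,interpolation=2))
```

```text
(no output)
```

View pics/side0c.png

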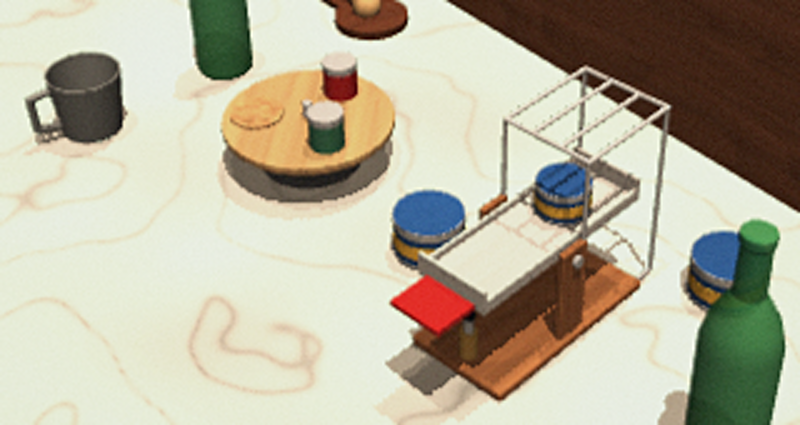

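View pics/top0c.png

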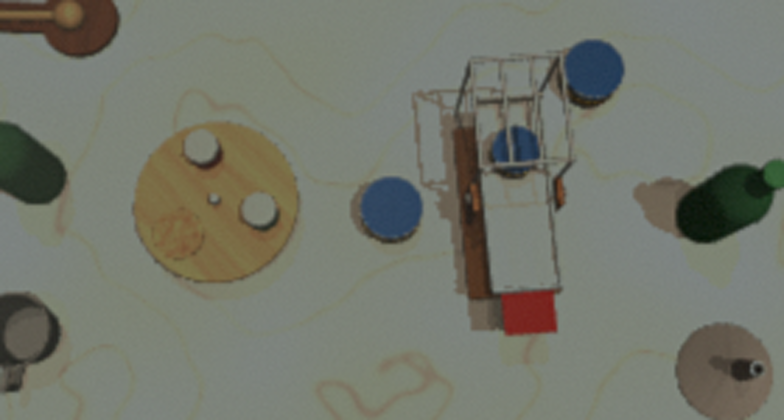

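The lookalikes are three blue/yellow tins. In the side view they are at (333,237) on the tray under the guard, (282,250) on the ledge, and (400,268) behind the bottle. The one on the tray is the smallest and the only one under the guard, and the crop confirms it. Next I'll measure positions.

```bash
cat > h.py <<'E'
import numpy as np, cv2
from cell import *
def ray(f,px,T=None):
    T=f['cam_to_world'] if T is None else T
    T=np.asarray(T)
    d=T[:3,:3]@np.array([(px[0]-f['cx'])/f['fx'],(px[1]-f['cy'])/f['fy'],1]); return T[:3,3],d/np.linalg.norm(d)
def atz(f,px,z,T=None):
    o,d=ray(f,px,T); return o+d*(z-o[2])/d[2]
def tri(r):
    A=np.zeros((3,3));b=np.zeros(3)
    for o,d in r:
        P=np.eye(3)-np.outer(d,d);A+=P;b+=P@o
    p=np.linalg.solve(A,b); return p,[np.linalg.norm((np.eye(3)-np.outer(d,d))@(p-o)) for o,d in r]
def proj(f,p,T=None):
    T=np.asarray(f['cam_to_world'] if T is None else T); c=T[:3,:3].T@(np.asarray(p)-T[:3,3]); return np.array([f['fx']*c[0]/c[2]+f['cx'],f['fy']*c[1]/c[2]+f['cy']])
def best(c,n,fn=tip_of):
    l=fn(c,n); return l[0]['centre'] if l else None
E
python3 - <<'E'
from h import *
np.set_printoptions(precision=4,suppress=True)
S=grab_frame('side');T=grab_frame('top')
for n,z in (('stand',0),('tray',.105),('push_tab',.111),('bed_front',.111),('turntable_base',0),('cork_place',.063),('stop_foot',.012),('guard_mid',.21),('bottle_a',0),('cup',0),('funnel',0)):
    a=best('side',n);b=best('top',n)
    print(n)
    if a is not None: print('  side',a,atz(S,a,z))
    if b is not None: print('  top',b,atz(T,b,z))
    if a is not None and b is not None: print('  tri',*tri([ray(S,a),ray(T,b)]))
for f,nm in((S,'side'),(T,'top')):
    im=f['img'].astype(int); m=((im[...,0]>110)&(im[...,1]<60)&(im[...,2]<60)).astype(np.uint8)
    n,l,st,ce=cv2.connectedComponentsWithStats(m)
    for i in range(1,n):
        if st[i,4]>200:
            q=cv2.approxPolyDP(cv2.findContours((l==i).astype(np.uint8),0,2)[0][0],4,True)[:,0]
            print(nm,st[i],ce[i],atz(f,ce[i],.111)); print([atz(f,p,.111)[:2].round(4) for p in q])
    w=cv2.inRange(f['img'],np.array([0]*3,np.uint8),np.array([255]*3,np.uint8))
E
```

```text
stand
  side [319.2, 288.4] [ 0.6041 -0.1679 -0.    ]
tray
  side [340.5, 400.9] [ 0.3619 -0.4862  0.105 ]
push_tab
  side [281.7, 283.1] [ 0.4698 -0.1862  0.111 ]
  top [338.0, 260.7] [ 0.4772 -0.18    0.111 ]
  tri [ 0.4765 -0.1802  0.1032] [np.float64(0.00155048611276428), np.float64(0.0015504861127641394)]
bed_front
  side [298.1, 270.7] [ 0.525  -0.1781  0.111 ]
  top [339.0, 243.8] [ 0.5319 -0.1822  0.111 ]
  tri [ 0.5284 -0.18    0.1116] [np.float64(0.00391413115876047), np.float64(0.003914131158760658)]
turntable_base
  side [236.8, 219.1] [ 0.6152  0.2064 -0.    ]
  top [230.9, 223.8] [0.6    0.1883 0.    ]
  tri [0.5985 0.1844 0.0197] [np.float64(0.002159158244854018), np.float64(0.0021591582448540012)]
cork_place
  top [215.2, 231.0] [0.5619 0.2303 0.063 ]
stop_foot
  side [296.6, 300.5] [ 0.5251 -0.1734  0.012 ]
  top [333.4, 249.4] [ 0.5246 -0.1768  0.012 ]
  tri [ 0.5236 -0.1761  0.0152] [np.float64(0.0006662790603263713), np.float64(0.0006662790603262168)]
guard_mid
  side [347.9, 205.1] [ 0.6944 -0.1606  0.21  ]
  top [337.8, 185.4] [ 0.6991 -0.1613  0.21  ]
  tri [ 0
[... 651 characters left out ...]
51925), np.float64(0.004766187183375179)]
side [ 45 149  23  16 210] [ 56.5762 156.9381] [0.2883 0.7131 0.111 ]
[array([0.2646, 0.7494]), array([0.2567, 0.6825]), array([0.3064, 0.6727]), array([0.3232, 0.751 ]), array([0.2959, 0.7655]), array([0.3036, 0.7247]), array([0.2847, 0.691 ]), array([0.2677, 0.7135]), array([0.2886, 0.763 ])]
side [267 270  33  25 416] [282.7332 281.8798] [ 0.4741 -0.1846  0.111 ]
[array([ 0.4945, -0.1496]), array([ 0.4467, -0.1623]), array([ 0.4519, -0.2164]), array([ 0.502 , -0.2082])]
top [330 254  19  15 258] [338.6512 261.1357] [ 0.4759 -0.1821  0.111 ]
[array([ 0.4942, -0.1539]), array([ 0.4528, -0.158 ]), array([ 0.4586, -0.2123]), array([ 0.4999, -0.2053])]
```

```bash
cat >> h.py <<'E'
from scipy.spatial.transform import Rotation as Rn
def toolR(ang,tilt=0):  # tool x at heading ang, z down; tilt: rotate about tray y (heading ang) front-down
    x=np.array([np.cos(ang),np.sin(ang),0]);z=np.array([0,0,-1.]);y=np.cross(z,x)
    R=Rn.from_matrix(np.column_stack([x,y,z]))
    return Rn.from_rotvec(x*tilt)*R
def Ttool():
    s=get_state();T=np.eye(4);T[:3,:3]=Rn.from_rotvec(s['eef_rot']).as_matrix();T[:3,3]=s['position'];return T
def wframe():
    T=Ttool();f=grab_frame('wrist');f['cam_to_world']=T@np.asarray(f['T_tool_cam']);return f
E
python3 - <<'E'
from h import *
import pickle
np.set_printoptions(precision=4,suppress=True)
movep([0.50,0.20,0.30],toolR(np.pi/2+.3).as_rotvec())
sleep(.2)
f=wframe();cv2.imwrite('pics/w1.png',f['img'][:,:,::-1]);pickle.dump(f,open('w1.pkl','wb'))
for n,z in(('cork_place',.063),('turntable_base',0)):
    for d in tip_of('wrist',n): print(n,d['score'],d['centre'],atz(f,d['centre'],z))
print(get_state()['clock'],get_state()['position'])
movep([0.48,-0.18,0.32],toolR(np.pi/2+.1).as_rotvec())
sleep(.2)
f=wframe();cv2.imwrite('pics/w2.png',f['img'][:,:,::-1]);pickle.dump(f,open('w2.pkl','wb'))
for n,z in(('push_tab',.111),('bed_front',.111),('tray',.105),('tin',.111),('stop_foot',.012),('stand',0),('guard_mid',.21)):
    for d in tip_of('wrist',n): print(n,d['score'],d['centre'],atz(f,d['centre'],z))
print(get_state()['clock'],get_state()['position'],get_state()['q'])
E
```

```text
5.2167 [0.4998 0.2004 0.2999]
push_tab 0.82 [274.1, 176.3] [ 0.4732 -0.1828  0.111 ]
bed_front 0.65 [274.2, 230.0] [ 0.5279 -0.1772  0.111 ]
tray 0.93 [278.1, 301.5] [ 0.6109 -0.1647  0.105 ]
tray 0.62 [274.8, 176.7] [ 0.4745 -0.182   0.105 ]
tin 0.87 [194.7, 367.9] [ 0.7002 -0.2504  0.111 ]
tin 0.7 [274.0, 342.8] [ 0.6587 -0.1644  0.111 ]
tin 0.66 [385.5, 264.2] [ 0.5534 -0.0582  0.111 ]
7.2333 [ 0.48   -0.1799  0.32  ] [-0.5027  0.212  -0.1198  1.239   0.     -0.6028]
```

View pics/w1.png

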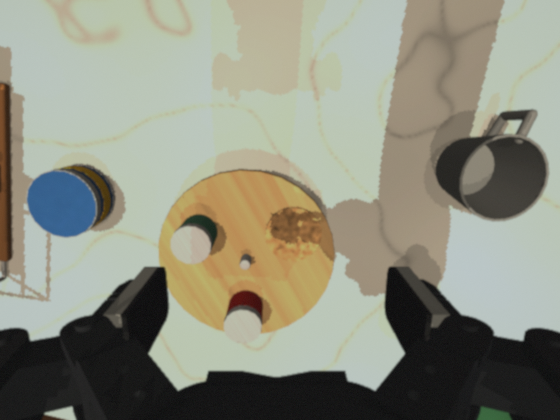

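View pics/w2.png

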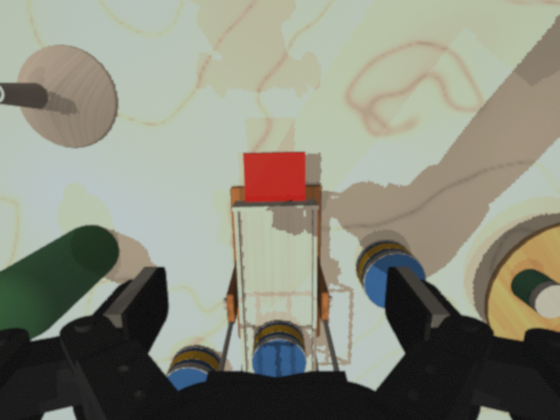

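Run:
```python
from h import *
import pickle
np.set_printoptions(precision=4,suppress=True)
f=pickle.load(open('w2.pkl','rb'))
im=f['img'].astype(int); m=((im[...,0]>130)&(im[...,1]<70)&(im[...,2]<70)).astype(np.uint8)
c=max(cv2.findContours(m,0,2)[0],key=cv2.contourArea)
print(cv2.boundingRect(c)); r=cv2.minAreaRect(c); print(r)
b=cv2.boxPoints(r); P=np.array([atz(f,p,.111) for p in b]); print(P,P.mean(0))
print([np.linalg.norm(P[i]-P[(i+1)%4]) for i in range(4)])
# bed edges near wall/near hinge
for px in ((233,207),(319,207),(237,340),(313,340)): print(px,atz(f,px,.119 if px[1]>300 else .119))
f=pickle.load(open('w1.pkl','rb'))
im=cv2.cvtColor(f['img'],cv2.COLOR_RGB2HSV)
print(atz(f,(295,227),.063), atz(f,(246,262),.08), atz(f,(247,250),.06))
```

```text
(244, 153, 62, 49)
((274.6489562988281, 177.05343627929688), (48.2602653503418, 60.37077713012695), 88.69805145263672)
[[ 0.4543 -0.2137  0.111 ]
 [ 0.4471 -0.1563  0.111 ]
 [ 0.4942 -0.1495  0.111 ]
 [ 0.5016 -0.2089  0.111 ]] [ 0.4743 -0.1821  0.111 ]
[np.float64(0.05782236749698083), np.float64(0.04752879843102224), np.float64(0.05989177845736113), np.float64(0.04758105149473208)]
(233, 207) [ 0.5059 -0.2197  0.119 ]
(319, 207) [ 0.4975 -0.1364  0.119 ]
(237, 340) [ 0.6537 -0.205   0.119 ]
(313, 340) [ 0.6454 -0.1233  0.119 ]
[0.5444 0.2354 0.063 ] [0.5925 0.1949 0.08  ] [0.5869 0.1929 0.06  ]
```

```bash
cat >> h.py <<'E'
YAW=.105; HG=np.array([.6125,-.1676,.105]); tx=np.array([np.cos(YAW),np.sin(YAW),0])
def tw(x,y,z,th=0):
    ty=np.array([-tx[1],tx[0],0]); p=np.array([x*np.cos(th)-z*np.sin(th),0,x*np.sin(th)+z*np.cos(th)])
    return HG+tx*p[0]+ty*y+np.array([0,0,p[2]])
def F(): return np.array(get_state()['contact_force'])
E
python3 - <<'E'
from h import *
np.set_printoptions(precision=3,suppress=True)
R=toolR(np.pi/2+YAW).as_rotvec()
grab(20)
movep(tw(-.145,0,.045),R); sleep(.2)
print(F(),get_state()['clock'],get_state()['finger_gap'])
r=move_l(tw(-.145,0,-.006),velocity=.02,until_force=1.2)
s=get_state();print(r,s['position'],s['contact_force'],s['clock'],ik(tw(-.145,0,.006,.5),toolR(np.pi/2+YAW,-.5).as_rotvec()))
f=grab_frame('side');cv2.imwrite('pics/s1.png',cv2.resize(f['img'][180:340,200:420,::-1],None,fx=3,fy=3))
E
```

```text
[0.367 0.915 0.342] 8.9167 0.00023468004480032642
True [ 0.468 -0.183  0.11 ] [1.411 0.254 3.422] 10.675 [-0.715  0.349 -0.969 -0.104  0.358 -0.755]
```

View pics/s1.png

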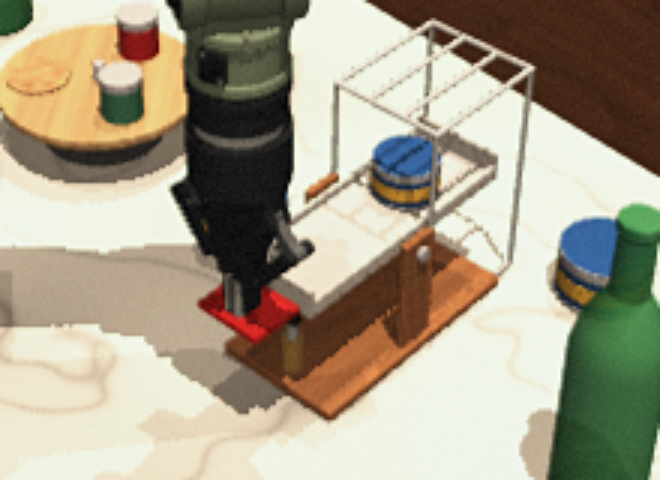

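Run:
```python
from h import *
np.set_printoptions(precision=2,suppress=True)
def go(th,v=.03):
    R=toolR(np.pi/2+YAW,-th)
    move_l(tw(-.145,0,.0055,th),velocity=v,rot=R.as_rotvec())
    s=get_state();zt=R.as_matrix()[:,2];return -np.array(s['contact_force'])@zt,s
for th in np.arange(.03,.331,.03):
    fn,s=go(th); print(round(th,3),round(fn,2),s['contact_force'],round(s['clock'],2))
    if fn>9: break
prev=fn
base=fn
while th<.51 and fn<9:
    th+=.007; fn,s=go(th,.02); print(round(th,3),round(fn,2),s['position'],round(s['clock'],2))
    if fn-prev>2.0 and th>.34: break
    prev=fn
sleep(.2)
print(th,F(),get_state()['clock'])
open('th.txt','w').write(str(th))
f=grab_frame('side');cv2.imwrite('pics/s2.png',cv2.resize(f['img'][180:340,200:420,::-1],None,fx=3,fy=3))
```

```text
0.03 2.0 [0.24 0.96 2.01] 11.01
0.06 3.15 [-0.17  0.63  3.15] 11.3
0.09 1.94 [-1.27  0.77  1.84] 11.59
0.12 3.43 [-1.44  0.47  3.28] 11.88
0.15 2.62 [-0.88  1.01  2.53] 12.18
0.18 3.21 [-1.35  0.06  3.02] 12.47
0.21 3.86 [-0.84  0.6   3.78] 12.76
0.24 3.73 [-2.46 -0.08  3.24] 13.05
0.27 3.55 [-0.81 -0.36  3.45] 13.34
0.3 4.1 [-0.83  0.28  4.05] 13.63
0.33 3.65 [-0.96  0.37  3.54] 13.93
0.337 3.44 [ 0.47 -0.18  0.06] 14.18
0.344 3.45 [ 0.47 -0.18  0.06] 14.43
0.351 3.49 [ 0.48 -0.18  0.06] 14.68
0.358 3.22 [ 0.48 -0.18  0.06] 14.93
0.365 2.44 [ 0.48 -0.18  0.06] 15.18
0.372 7.74 [ 0.48 -0.18  0.06] 15.43
0.372 [-3.6  -0.41  7.39] 15.625
```

View pics/s2.png

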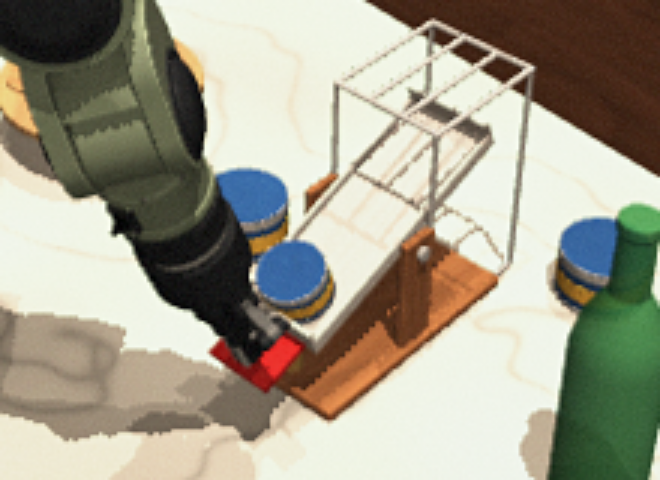

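The tray is on its stop: the force jumped from about 3 N to 7.7 N at 0.372 rad. The tin is at the front wall (crop pixel (292,280)). I'll hold there, then ease the tray up.

Run:
```python
from h import *
np.set_printoptions(precision=2,suppress=True)
th=.372
sleep(.5); print(F())
def go(th,v=.025):
    R=toolR(np.pi/2+YAW,-th)
    move_l(tw(-.145,0,.0055,th),velocity=v,rot=R.as_rotvec())
    s=get_state();zt=R.as_matrix()[:,2];return -np.array(s['contact_force'])@zt,s
for th in list(np.arange(.35,.029,-.04))+[.02,.01,0.]:
    fn,s=go(th); print(round(th,3),round(fn,2),round(s['clock'],2))
f=grab_frame('side');cv2.imwrite('pics/s3.png',cv2.resize(f['img'][180:340,200:420,::-1],None,fx=3,fy=3))
print(get_state()['clock'])
```

```text
[-2.89  0.92  6.64]
0.35 3.07 16.45
0.31 2.89 16.83
0.27 1.9 17.22
0.23 2.96 17.6
0.19 2.63 17.98
0.15 2.49 18.37
0.11 1.9 18.75
0.07 2.17 19.13
0.03 1.35 19.52
0.02 1.82 19.77
0.01 2.08 20.02
0.0 1.37 20.27
20.3167
```

View pics/s3.png

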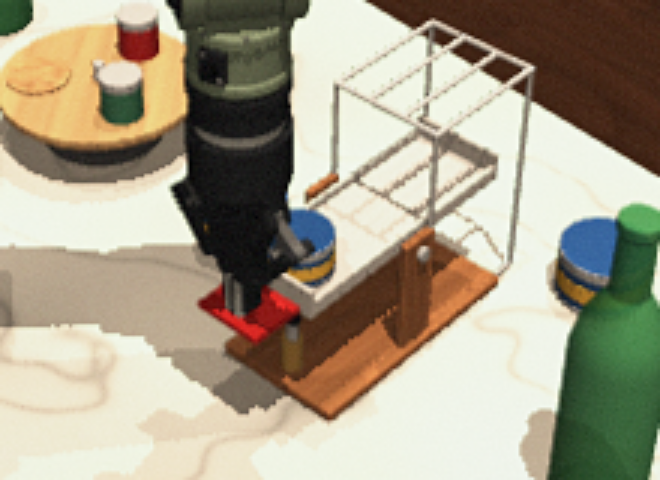

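Run:
```python
from h import *
import pickle
np.set_printoptions(precision=4,suppress=True)
R=toolR(np.pi/2+YAW).as_rotvec()
move_l(tw(-.145,0,.012),velocity=.02)
move_l(tw(-.145,0,.16),velocity=.2); let_go(); sleep(.1)
f=wframe();cv2.imwrite('pics/w3.png',f['img'][:,:,::-1]);pickle.dump(f,open('w3.pkl','wb'))
for n,z in(('push_tab',.111),('bed_front',.111),('tin',.111)):
    for d in tip_of('wrist',n): print(n,d['score'],d['centre'],atz(f,d['centre'],z))
for d in silhouettes('wrist','tin'): print(d['score'],d['centre'],cv2.boundingRect(d['mask'].astype(np.uint8)))
print(tw(-.083,0,.006),get_state()['clock'],get_state()['position'])
```

```text
push_tab 0.98 [278.1, 204.5] [ 0.4752 -0.1814  0.111 ]
push_tab 0.37 [278.0, 264.3] [ 0.5291 -0.1758  0.111 ]
bed_front 0.65 [274.5, 266.9] [ 0.5318 -0.1786  0.111 ]
tin 0.86 [276.0, 266.0] [ 0.5308 -0.1774  0.111 ]
tin 0.64 [397.1, 293.9] [ 0.5465 -0.0664  0.111 ]
0.98 [378.2, 301.6] (366, 269, 60, 75)
0.86 [274.8, 282.2] (244, 243, 72, 73)
0.64 [181.3, 383.3] (174, 379, 24, 11)
[ 0.53   -0.1763  0.111 ] 22.8167 [ 0.4683 -0.1828  0.265 ]
```

View pics/w3.png

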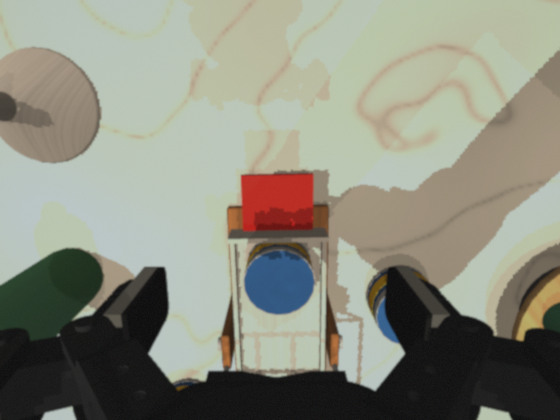

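Run:
```python
from h import *
import pickle
np.set_printoptions(precision=4,suppress=True)
f=pickle.load(open('w3.pkl','rb'))
c=atz(f,(279.5,281.5),.147); print(c)
xy=c[:2]*.6+tw(-.083,0,0)[:2]*.4; print(xy)
move_l([*xy,.20],velocity=.2)
r=move_l([*xy,.1195],velocity=.07,until_force=4); print(r,get_state()['position'],F())
if not r:
    grab(30); s=get_state(); print(s['finger_gap'],s['contact_force'],s['clock'])
    f=grab_frame('side');cv2.imwrite('pics/s4.png',cv2.resize(f['img'][180:340,200:420,::-1],None,fx=3,fy=3))
```

```text
[ 0.5278 -0.1749  0.147 ]
[ 0.5287 -0.1755]
False [ 0.529  -0.1757  0.12  ] [ 0.3677 -0.0199  0.2135]
0.6431839960177985 [-0.6469  1.2172  3.3918] 25.0917
```

View pics/s4.png

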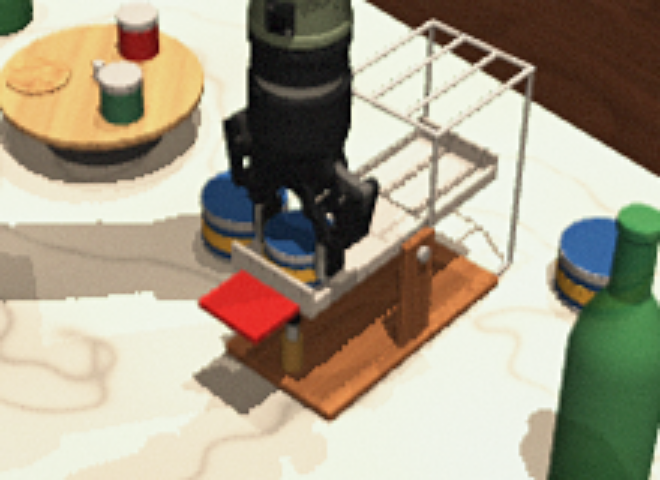

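Run:
```python
from h import *
np.set_printoptions(precision=4,suppress=True)
p=np.array(get_state()['position'])
move_l([p[0],p[1],.15],velocity=.06)
move_l([p[0],p[1],.26],velocity=.2)
s=get_state(); print(s['finger_gap'],s['contact_force'],s['clock'])
import cv2,pickle
S=grab_frame('side');T=grab_frame('top');pickle.dump((S,T),open('st.pkl','wb'))
a=S['img'][170:250,185:285,::-1];cv2.imwrite('pics/tt_s.png',cv2.resize(a,None,fx=7,fy=7,interpolation=2))
a=T['img'][180:260,185:275,::-1];cv2.imwrite('pics/tt_t.png',cv2.convertScaleAbs(cv2.resize(a,None,fx=7,fy=7,interpolation=2),alpha=1.8))
a=cv2.imread('pics/w1.png')[150:350,140:360];cv2.imwrite('pics/tt_w.png',cv2.resize(a,None,fx=3,fy=3,interpolation=2))
for c,f in(('side',S),('top',T)):
    for n,z in(('cork_place',.063),('turntable_base',0)):
        for d in tip_of(c,n): print(c,n,d['score'],d['centre'],atz(f,d['centre'],z))
```

```text
0.6533940976876373 [-0.5096  0.2182 -1.6221] 26.5
side cork_place 0.65 [211.8, 202.4] [0.56   0.2469 0.063 ]
side cork_place 0.56 [299.8, 221.7] [0.694  0.0125 0.063 ]
side turntable_base 0.74 [233.0, 225.0] [0.5898 0.1896 0.    ]
top cork_place 0.56 [213.7, 228.5] [0.5702 0.2361 0.063 ]
top turntable_base 0.88 [232.0, 225.1] [0.5955 0.184  0.    ]
top turntable_base 0.16 [330.2, 224.0] [ 0.6162 -0.165  -0.    ]
```

View pics/tt_s.png

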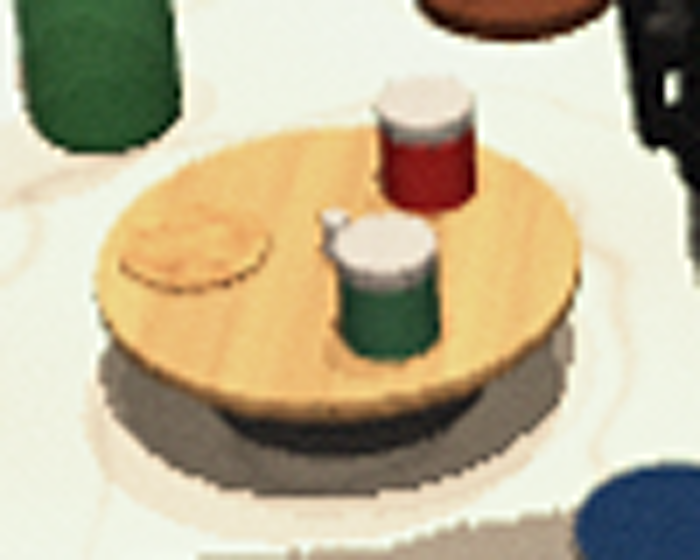

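View pics/tt_t.png

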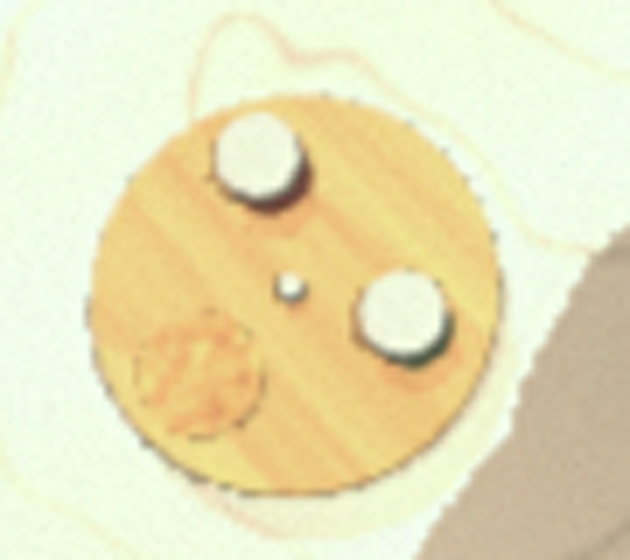

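View pics/tt_w.png

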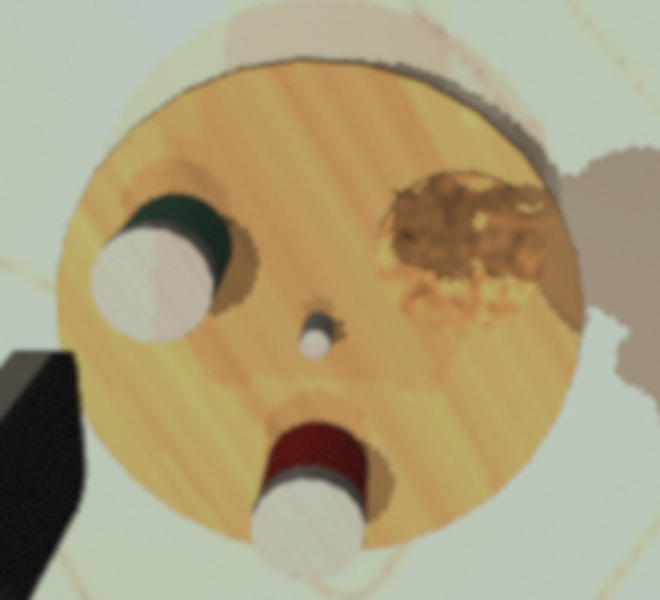

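Run:
```python
from h import *
import pickle
np.set_printoptions(precision=4,suppress=True)
S,T=pickle.load(open('st.pkl','rb'));W=pickle.load(open('w1.pkl','rb'))
sp=lambda x,y:(185+x/7-.43,170+y/7-.43); tp=lambda x,y:(185+x/7-.43,180+y/7-.43); wp=lambda x,y:(140+x/3-.33,150+y/3-.33)
for nm,z,a,b,c in(('cork',.063,sp(193,246),tp(200,374),wp(465,249)),('disc',.06,sp(338,265),tp(296,295),wp(319.5,303)),('stub',.08,sp(333,217),tp(291,286),wp(315,343))):
    P=[atz(S,a,z),atz(T,b,z),atz(W,c,z)]; print(nm,*P,'mean',np.mean(P,0),tri([ray(S,a),ray(T,b),ray(W,c)]))
for nm,z,a in (('redjar',.104,((S,sp(425,103)),(T,tp(258,156)),(W,wp(307,528)))),('green',.104,((S,sp(385,247)),(T,tp(402,312)),(W,wp(152,284))))):
    print(nm,*[atz(f,p,z) for f,p in a])
```

```text
cork [0.5543 0.2364 0.063 ] [0.5548 0.2367 0.063 ] [0.5507 0.2371 0.063 ] mean [0.5533 0.2367 0.063 ] (array([0.5535, 0.237 , 0.0622]), [np.float64(0.0011347998261581726), np.float64(0.0013549472084556488), np.float64(0.00245507686900867)])
disc [0.5946 0.1905 0.06  ] [0.5962 0.1939 0.06  ] [0.5879 0.1922 0.06  ] mean [0.5929 0.1922 0.06  ] (array([0.5942, 0.1932, 0.0568]), [np.float64(0.0022289318482193164), np.float64(0.002720894011420651), np.float64(0.004723068753765535)])
stub [0.5971 0.1955 0.08  ] [0.5969 0.1935 0.08  ] [0.5951 0.1942 0.08  ] mean [0.5964 0.1944 0.08  ] (array([0.596 , 0.1939, 0.0808]), [np.float64(0.0004608576231801192), np.float64(0.0008946858948059307), np.float64(0.001141160182999494)])
redjar [0.6552 0.21   0.104 ] [0.6544 0.2103 0.104 ] [0.6527 0.2098 0.104 ]
green [0.5818 0.135  0.104 ] [0.5826 0.1368 0.104 ] [0.5802 0.1363 0.104 ]
```

Run:
```python
from h import *
np.set_printoptions(precision=4,suppress=True)
R=toolR(np.pi/4).as_rotvec(); xy=[.5535,.2363]
movep([*xy,.22],R)
move_l([*xy,.10],velocity=.12); sleep(.3)
s=get_state(); print(s['finger_gap'],s['contact_force'],s['position'],s['clock'],s['q'])
S=grab_frame('side');T=grab_frame('top');f=wframe()
cv2.imwrite('pics/p_s.png',cv2.resize(S['img'][150:250,165:285,::-1],None,fx=6,fy=6,interpolation=2))
cv2.imwrite('pics/p_t.png',cv2.convertScaleAbs(cv2.resize(T['img'][180:280,165:275,::-1],None,fx=6,fy=6,interpolation=2),alpha=1.8))
cv2.imwrite('pics/p_w.png',f['img'][:,:,::-1])
```

```text
0.6442038330639643 [ 0.2492 -0.0056 -0.4596] [0.5538 0.2364 0.1005] 29.7833 [ 0.2809  0.5318 -0.2283  0.8099 -0.      1.0663]
```

View pics/p_s.png

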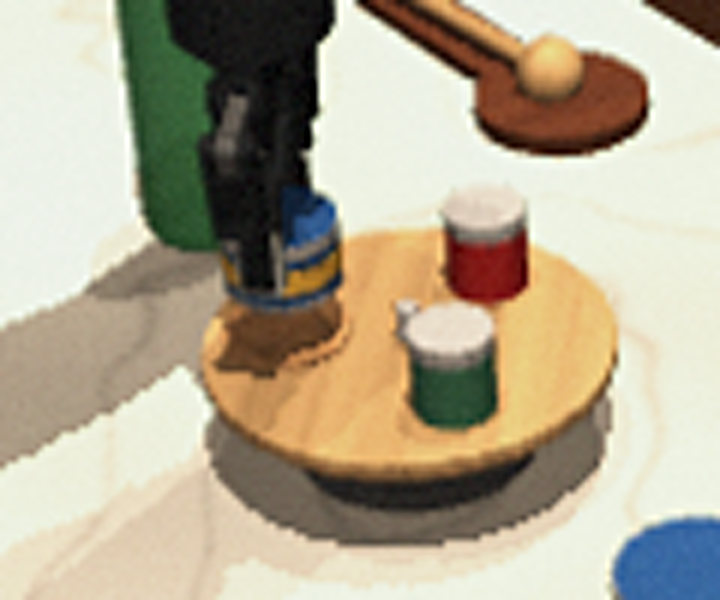

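View pics/p_w.png

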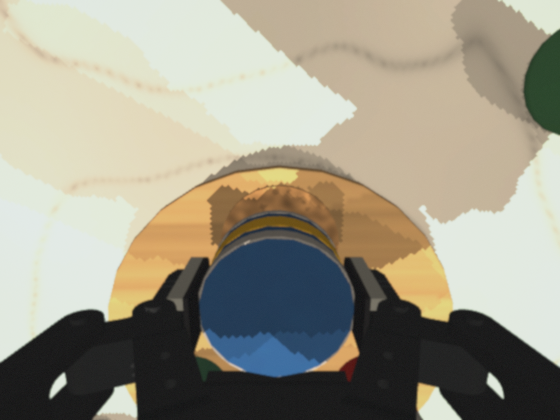

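Run:
```python
from h import *
T0=Ttool();S=grab_frame('side');f=grab_frame('wrist');f['cam_to_world']=T0@np.asarray(f['T_tool_cam'])
p=T0[:3,3];b=p[2]-.0085
a=np.linspace(0,2*np.pi,73)
def draw(fr,k,x0,y0,img):
    for tilt,col in((0,(0,255,0)),(.15,(255,0,255))):
        ax=T0[:3,0];Rt=Rn.from_rotvec(ax*tilt)
        for z in(0,.036):
            P=[Rt.apply([.028*np.cos(t),.028*np.sin(t),z-.02])+[p[0],p[1],b+.02] for t in a]
            q=np.array([(proj(fr,x)-[x0,y0]+.5)*k for x in P]); cv2.polylines(img,[np.int32(q)],True,col,1)
    return img
im=cv2.resize(S['img'][175:225,190:240,::-1],None,fx=12,fy=12,interpolation=2); cv2.imwrite('pics/o_s.png',np.hstack([im[:, 0:600]]));
cv2.imwrite('pics/o_s2.png',draw(S,12,190,175,im.copy()))
im=f['img'][:,:,::-1].copy();cv2.imwrite('pics/o_w.png',draw(f,1,0,0,im))
print(get_state()['clock'])
```

```text
30.0333
```

View pics/o_s2.png

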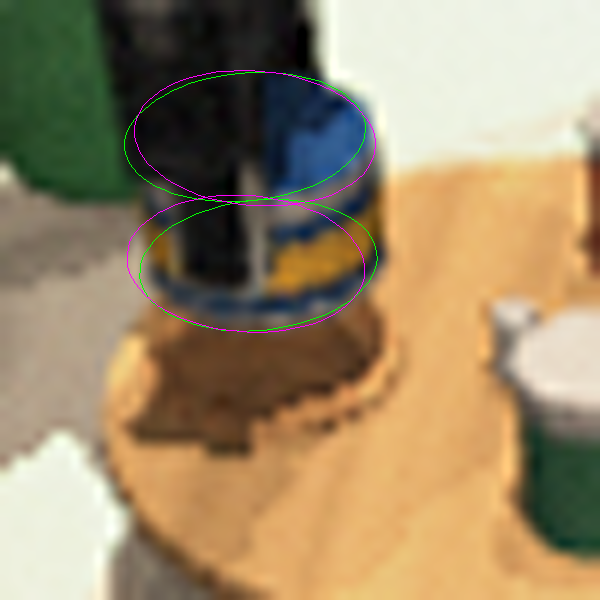

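View pics/o_w.png

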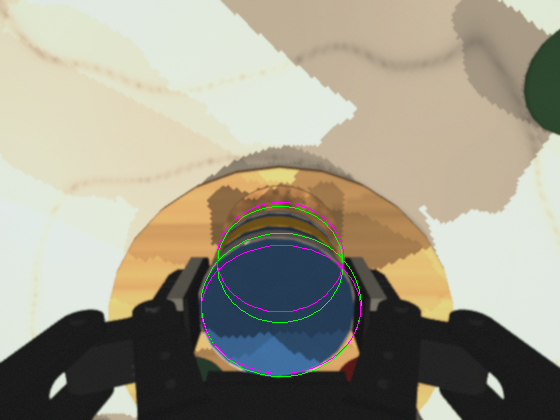

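Run:
```python
from h import *
np.set_printoptions(precision=4,suppress=True)
p=get_state()['position']
print(move_l([p[0],p[1],.078],velocity=.05,until_force=3.5),get_state()['position'],F())
r=move_l([p[0],p[1],.0685],velocity=.012,until_force=2.5); sleep(.2)
s=get_state(); print(r,s['finger_gap'],s['contact_force'],s['position'],s['clock'])
S=grab_frame('side')
cv2.imwrite('pics/q_s.png',cv2.resize(S['img'][170:230,180:250,::-1],None,fx=9,fy=9,interpolation=2))
```

```text
False [0.5533 0.2363 0.0777] [ 0.3295  0.0117 -1.3004]
True 0.6459659678950056 [0.6106 0.5206 5.1046] [0.5536 0.2364 0.0721] 31.375
```

View pics/q_s.png

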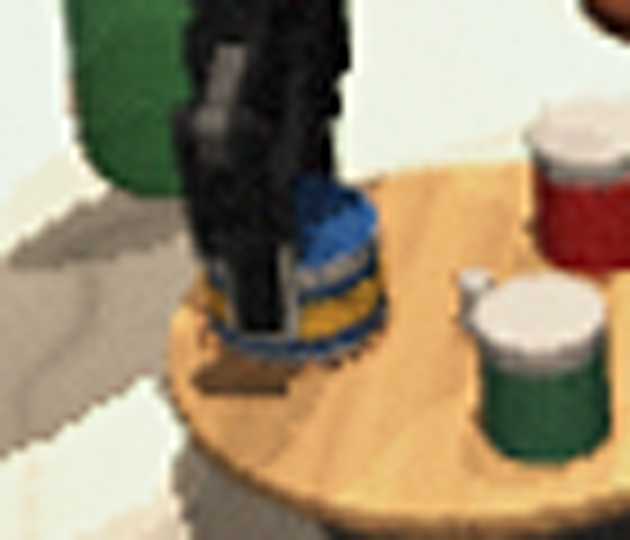

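Run:
```python
from h import *
np.set_printoptions(precision=4,suppress=True)
p=get_state()['position']
let_go(); sleep(.2); print(get_state()['finger_gap'],F())
move_l([p[0],p[1],.13],velocity=.06)
move_l([p[0],p[1],.22],velocity=.2)
movep([.43,.13,.30],toolR(np.pi/4).as_rotvec()); sleep(.5)
f=wframe();S=grab_frame('side');T=grab_frame('top')
print(get_state()['clock'])
for c,fr in(('side',S),('top',T),('wrist',f)):
    for d in tip_of(c,'tin'): print(c,d['score'],d['centre'],atz(fr,d['centre'],.063))
cv2.imwrite('pics/r_w.png',f['img'][:,:,::-1])
cv2.imwrite('pics/r_s.png',cv2.resize(S['img'][165:325,185:425,::-1],None,fx=3.3,fy=3.3,interpolation=2))
cv2.imwrite('pics/r_t.png',cv2.convertScaleAbs(cv2.resize(T['img'][180:260,185:275,::-1],None,fx=7,fy=7,interpolation=2),alpha=1.8))
```

```text
1.0000871421718835 [-0.3651 -1.3633 -0.4823]
35.1833
side 0.81 [281.2, 258.1] [ 0.5583 -0.0742  0.063 ]
side 0.76 [399.2, 278.7] [ 0.7269 -0.3127  0.063 ]
side 0.66 [296.8, 269.8] [ 0.56   -0.1327  0.063 ]
side 0.64 [398.8, 346.0] [ 0.5693 -0.4481  0.063 ]
side 0.56 [210.4, 206.1] [0.5466 0.2337 0.063 ]
top 0.9 [359.4, 178.6] [ 0.77   -0.2557  0.063 ]
top 0.88 [289.7, 224.8] [ 0.5952 -0.0203  0.063 ]
wrist 0.94 [424.9, 193.7] [0.553  0.2286 0.063 ]
wrist 0.57 [289.2, 330.0] [0.5686 0.0108 0.063 ]
```

View pics/r_s.png

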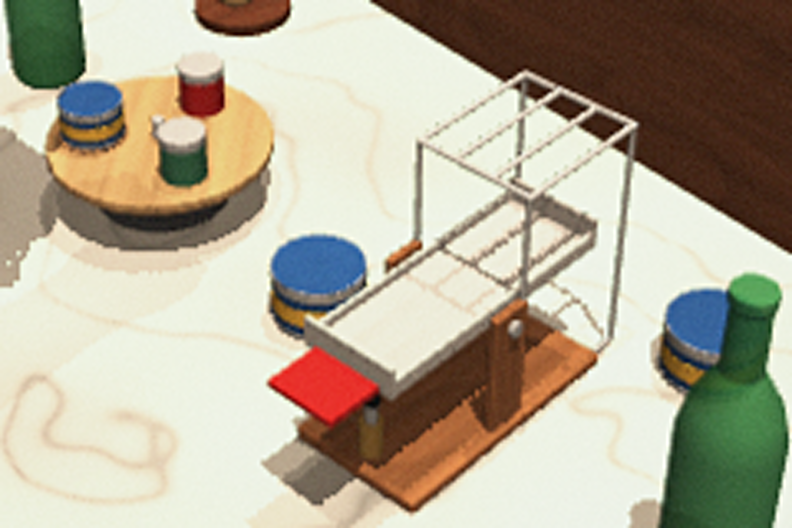

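View pics/r_t.png

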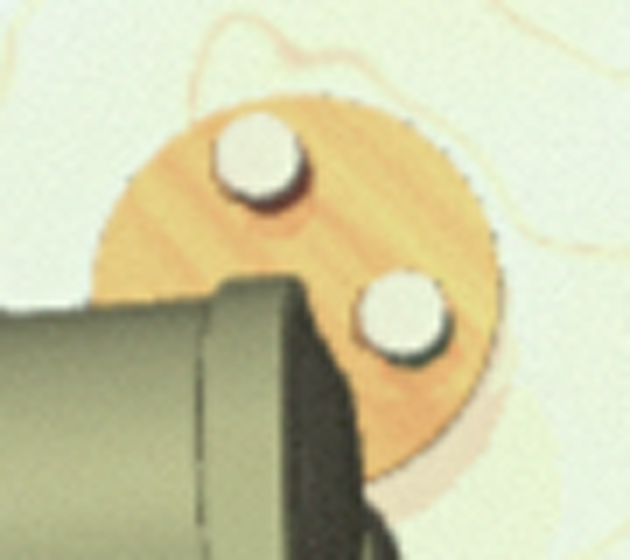

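View pics/r_w.png

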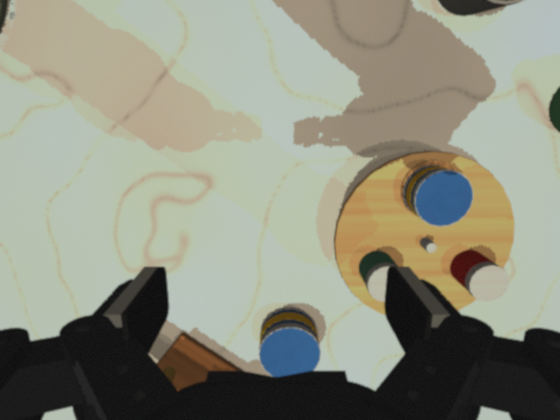

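Run:
```python
from h import *
np.set_printoptions(precision=4,suppress=True)
f=wframe();S=grab_frame('side')
for nm,fr in(('w',f),('s',S)):
    im=cv2.cvtColor(fr['img'],cv2.COLOR_RGB2HSV); m=cv2.inRange(im,(100,110,60),(125,255,255))
    x0,y0,x1,y1=(395,150,490,235) if nm=='w' else (195,183,228,215)
    q=np.zeros_like(m);q[y0:y1,x0:x1]=m[y0:y1,x0:x1]
    c=max(cv2.findContours(q,0,2)[0],key=cv2.contourArea);e=cv2.fitEllipse(c);print(nm,e,atz(fr,e[0],.099))
S,z=S,0
print(atz(S,(185+91/3.3,165+99/3.3),.099), get_state()['clock'])
```

```text
w ((443.370849609375, 197.48541259765625), (49.84287643432617, 56.57860565185547), 53.1847038269043) [0.5524 0.2337 0.099 ]
s ((211.59693908691406, 194.47671508789062), (9.4121675491333, 17.923511505126953), 85.9939193725586) [0.5549 0.2345 0.099 ]
[0.5556 0.2304 0.099 ] 35.4333
```

```bash
python3 -c "
from cell import *
sign_off(); print(get_state()['clock'])"
```

```text
the job is handed in; nothing more can be done
the job is handed in; nothing more can be done
```

The tin is on the turntable's cork place, and I handed the job in at about 35.4 s of the 66 s allowed; no verdict was reported.

**What I did**
- **Press:** I pushed the red tab down along the tray's arc. The force jumped from about 3 N to 7.7 N at 0.372 rad, which I took as the stop. I held it there about 0.7 s, and the side camera showed the tin against the front wall.
- **Ease up:** I brought the tray back to level in small steps at about 25 mm/s, with 1.4–3 N still on the tab throughout.
- **Move the tin:** I gripped it at 30 N with a finger opening of about 55 mm, which fits its 56 mm diameter. I set it down until the cork was felt at TCP height 0.0721 m, against about 0.0717 m expected, then released it and backed away.

**Last checks**
- **Tin:** It stands upright on the cork. The two camera measurements agree to within about 3 mm and put it 2–3 mm from the cork's centre, against the 12 mm allowed.
- **Tray and jars:** The tray looks level in the side view, and the two jars are where they were.
- **Bottles, cup and funnel:** The arm never went near them, but I did not measure them again at the end.

**What disagreed or was less certain**
- **Cork position:** The network's estimates of the cork place varied by up to about 2 cm. I used my own pixel measurements from three cameras instead, which agreed to about 4 mm.
- **Tin's tilt in the grip:** It may have leaned slightly while held, perhaps 0.1 rad, but it stands level now that it is released.
- **Top camera:** The arm hid the tin from it at the end, so that view could not confirm the final position.

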